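Zero the scale, then lift the spice caddy off it to weigh by removal

TASK

Weigh the loaded spice caddy by removal: take the blue stylus from its wooden block and, with the caddy still standing undisturbed on the scale, press the small recessed orange zero button with the stylus tip, all the way down. Hang the stylus back in its block by its collar and let go of it; only then take the caddy by its T-handle, lift it with both jars in it and keep it level. Finish while still holding it, motionless and level in the air over the scale, at least 8 cm above the pan, carried by nothing but the gripper; leave the other things on the table where they are.

Things in the scene. Friction and masses are not known exactly. Their poses are not given: they have to be found in the camera images.
- scale: White bench scale, fixed to the table, 210 (its x) x 200 (its y) mm, yawed up to 20 degrees either way. Origin on its underside, on the table, z up. The console strip (60 mm deep, 30 mm high, at x -115 to -55, facing the robot) has a display and the zero button; behind it lies the steel pan (146 x 190 mm, top 40 mm up, centred at x +20, y 0).
- button_mouth (a point): Centre of the mouth of the round recess of the zero button, on the console's top face, at [-85, -55, 30] mm in the scale's frame; recess 14 mm across inside an orange ring about 20 mm across. The orange button cap is 11 mm across, its top 4 mm below the mouth, so fingers do not reach it.
- zero_button (a joint): Travel of the zero button in m: 0 = out, 0.004 = fully down (cap 8 mm below the mouth). It moves straight down against a spring: 1.5 N to start, 3.5 N fully down, and springs back.
- pan_top (a point): Centre of the top face of the scale's pan, 40 mm above the table.
- stylus: Blue stylus, 137 mm long, 30 g, standing tip down in its block. Origin at its tip, z up along its axis. From the tip: steel shank 6 mm thick (8 mm from 16 mm up) to 40 mm, black collar 26 mm across from 40 to 45 mm, round blue grip 13 mm thick from 45 to 135 mm. Yaw means nothing. Not seen while held.
- stylus_tip (a point): The tip of the stylus (same point as its origin).
- stylus_holder: Fixed wooden block 60 x 60 x 50 mm with an upright round hole 17 mm across and 46 mm deep from its top, in its middle. Origin at the middle of its underside, on the table. The stylus hangs in the hole with its collar resting on the block's top, so its tip is then 10 mm above the table.
- caddy: Wooden two-pocket spice caddy on the pan: tray 62 (its x) x 146 (its y) mm, walls 30 mm high, floor 4 mm; about 0.4 kg with its jars. Origin at the middle of its underside, z up. A 10 mm steel post in the middle carries a dark square cross-bar (T-handle) 14 x 14 mm, 80 mm long along the caddy's y, its centre 115 mm above the underside. The jars stay below 70 mm.
- caddy_grip (a point): Centre of the caddy's T-handle bar, 115 mm above the caddy's underside. Take the bar here from above, closing along the caddy's x.
- allspice: Small spice jar with a red cap, 42 mm across, 61 mm high, loose in one pocket of the caddy (either one). Origin at the middle of its underside.
- cayenne: Small spice jar with a red cap, 40 mm across, 65 mm high, loose in the other pocket of the caddy. Origin at the middle of its underside.
- mug_1: Bystander: white mug with leaf pattern and a handle, 92 x 123 x 95 mm. Origin at the middle of its underside.
- sumac_jar: Bystander: squat square jar with a wide black lid, 88 x 90 x 71 mm. Origin at the middle of its underside.
- sage: Bystander: slim clear spice jar with a red cap, 43 mm across, 104 mm high. Origin at the middle of its underside.
- cinnamon: Bystander: brown spice jar with a white cap, 56 mm across, 111 mm high. Origin at the middle of its underside.
- tin_1: Bystander: green tin, 57 mm across, 72 mm high. Origin at the middle of its underside.

How it is judged (in metres and radians):
On the way, in this order (a step that is already met when the one before it is completed fails the run):
1. the zero button is pressed down with the tip of the held stylus while the caddy stands undisturbed on the scale (value of joint zero_button above 0.003 m and horizontal distance between stylus_tip and button_mouth below 0.008 m and contact force between the fingers and stylus above 0.3 N and contact force between caddy and scale above 1 N and distance of caddy from where it was at the start of the episode below 0.02 m), for 0.1 s.
2. the stylus hangs in its block again and is let go, the caddy still standing on the scale (horizontal distance between stylus_tip and stylus_holder below 0.01 m and z of stylus_tip in the frame of stylus_holder below 0.014 m and angle between stylus's own z axis and vertical below 0.1 rad and contact force between the fingers and stylus below 0.1 N and contact force between caddy and scale above 1 N and distance of caddy from where it was at the start of the episode below 0.02 m), for 0.2 s.
At the end, for the whole second after the job is handed in: The fingers hold the caddy still (under 20 mm/s), underside 80 mm or more above the pan, middle within 120 mm of the pan's sideways, level within 0.1 rad, not resting on the scale; both jars stand in it untouched; the stylus hangs in its block within 0.1 rad of upright, let go (z of caddy in the frame of pan_top above 0.08 m and horizontal distance between caddy and pan_top below 0.12 m and angle between each of caddy, stylus's own z axis and vertical below 0.1 rad and linear speed of caddy below 0.02 m/s and angular speed of caddy below 0.15 rad/s and contact force between the fingers and caddy above 1 N and contact force between caddy and scale below 0.05 N and contact force between the arm and allspice below 0.1 N and contact force between the arm and cayenne below 0.1 N and z of allspice in the frame of caddy between -0.005 and 0.015 m and horizontal distance between each of allspice, cayenne and caddy below 0.065 m and angle between each of allspice, cayenne's own z axis and vertical below 0.2 rad and z of cayenne in the frame of caddy between -0.005 and 0.015 m and horizontal distance between stylus_tip and stylus_holder below 0.01 m and z of stylus_tip in the frame of stylus_holder below 0.014 m and contact force between the fingers and stylus below 0.1 N); the arm keeps its last pose, push and grip.
It fails at once if the caddy is tipped by more than 0.3 rad (angle between caddy's own z axis and vertical above 0.3 rad).
It fails at once if a bystander (mug, squat jar, slim jar, brown jar or tin) is moved by more than 3 cm (distance of any of mug_1, sumac_jar, sage, cinnamon, tin_1 from where it was at the start of the episode above 0.03 m).
It also fails if it takes over 62 s, if anything falls off the work surface, if the arm or the gripper's body presses on something with over 40 N, if the wrist force passes 120 N, or if a joint passes its speed limit or range.

ROBOT

A 6-joint arm with a two-finger parallel gripper is mounted at the origin on a cart in front of the work surface, level with it; the furniture and walls round the work are solid. World frame = base frame: x ahead of the robot, y to its left, z up, the work surface at z = 0. Lengths are in m, angles in degrees, forces in N, time in s.
With the tool pointing down it reaches from about 0.325 to 0.85 m from the base axis. Payload 15.5 kg.
Tool frame: the origin (TCP) lies at the very end of the fingers, on their centre line; the grasp point (between the pads) lies arm.grip_depth behind it (arm.grip_depth is the distance from the TCP to the grasp point, in m); z points along the fingers, y is the line along which they close (so a half turn about z gives the same grasp; the last joint's range is limited). The gripper opens to 91 mm and grips with 3 to 60 N. Pads are 32 mm wide; open, the fingers measure 118 mm over their backs; the gripper's body (76 mm by 178 mm) begins 60 mm behind the grasp point.
Start: joints at [-69.7, 28.281, 77.091, -0, 74.628, -5.472], TCP at [0.272, -0.563, 0.214] pointing down, gripper open.
Joint ranges: [-166.48, 166.48], [-47.26, 123.95], [12.59, 153.08], [-70.14, 250.14], [6.76, 159.57], [-176.63, 176.63]. Speed limits (degrees/s): [108.29, 108.29, 147.25, 172.46, 172.46, 172.46].

INTERFACE

Orientations are given as a 3x3 rotation matrix whose columns are the frame's x, y, z axes.
In Python, from rig import arm, cams, effector gives the robot as it stands (arm), with the cameras (cams) and the gripper (effector). Calls block until the motion is done:
- arm.move_to(position, orientation): joint-space move of the TCP to a pose.
- arm.move_l(position, orientation=None, feed=0.15): straight line of the TCP; orientation=None keeps the orientation; feed is the mean speed in m/s.
- arm.move_joints(angles): joint-space move.
- effector.grip(opening): finger opening in m; the grip force is fixed at half the most; returns when the fingers have stopped.
- arm.sleep(seconds).
- arm.solve_ik(position, orientation): joint angles nearest the present ones, or None.
- cams.snapshot(name): name is "side" or "top" or "wrist"; returns the picture (420x560x3 uint8, red, green, blue); there is no depth.
- cams.get_calibration(name): a dict with "intrinsics" (3x3 intrinsics, pixels), "cam_to_world" (4x4, takes a point from camera to world coordinates). Camera axes: x right, y down, z forward; pixel columns grow to the right and rows downward; lengths in m; the calibration is good to about 2 mm. A picture is of the moment at which its call begins: read the wrist's pose just before it. get_calibration takes no time and is no camera call; for the wrist camera it gives the pose at the moment of the call.
A pose or a line that the arm cannot do raises arm.Unreachable and nothing moves.
- arm.sign_off(): hands the job in; it is judged then, once.
Readings, each from a call of its own:
- arm.current_t(): time.
- arm.current_joint_positions(): joint angles.
- arm.current_dq(): joint speeds.
- arm.current_tau(): joint torques, N m.
- arm.current_ee_pos(): TCP position.
- arm.current_tool_rot(): TCP orientation.
- arm.current_force(): force on the tool from outside, world axes, zero at the start.
- arm.current_torque(): the same for the moment, N m.
- arm.current_width(): finger opening in m.
- arm.current_grasp_force(): force on a finger pad.
Only numpy, scipy, OpenCV 4.12 (cv2) and the standard library are available. Lean on these libraries where they do the work, as an engineer would, in place of code of your own. Each camera call takes 0.05 s, during which the arm holds its last target. There are 200 camera calls.

## Working session

There is one attempt and no reset: what is moved stays moved. The work goes in short steps, each a Python script; the robot and the scene stay as the last script left them, time stands still between calls to the robot, and variables do not carry over. Pictures are saved under pics/ and viewed, at most 10 in all, crops included, and the job is handed in when it is done.

```bash
mkdir -p pics; ls
python3 - <<'E'
from rig import arm, cams, effector
import cv2,numpy as np
np.set_printoptions(precision=4,suppress=True)
for n in("top","side"):
    im=cams.snapshot(n); cv2.imwrite(f"pics/{n}0.png",im[:,:,::-1])
    c=cams.get_calibration(n); print(n,c["intrinsics"],c["cam_to_world"])
print(arm.grip_depth,arm.current_t(),arm.current_tool_rot(),cams.get_calibration("wrist"))
E
```

```text
pics
rig.py
top [[417.259    0.     273.0991]
 [  0.     417.259  212.1387]
 [  0.       0.       1.    ]] [[ 0.0071 -0.9859  0.1669  0.3412]
 [-0.9969 -0.0201 -0.0764  0.165 ]
 [ 0.0787 -0.1659 -0.983   1.6103]
 [ 0.      0.      0.      1.    ]]
side [[450.8039   0.     278.5158]
 [  0.     450.8039 210.4346]
 [  0.       0.       1.    ]] [[-0.921  -0.2437  0.3041  0.1809]
 [-0.3895  0.5496 -0.7391  1.0725]
 [ 0.013  -0.7991 -0.6011  0.9297]
 [ 0.      0.      0.      1.    ]]
0.0188 0.1 [[ 0.9006  0.4348 -0.0004]
 [ 0.4348 -0.9006  0.001 ]
 [ 0.0001 -0.0011 -1.    ]] {'intrinsics': array([[305.8074,   0.    , 278.1702],
       [  0.    , 305.8074, 211.561 ],
       [  0.    ,   0.    ,   1.    ]]), 'cam_to_world': array([[ 0.4346, -0.8641, -0.2539,  0.3417],
       [-0.9006, -0.4178, -0.1196, -0.5284],
       [-0.0028,  0.2806, -0.9598,  0.3842],
       [ 0.    ,  0.    ,  0.    ,  1.    ]])}
```

View pics/top0.png

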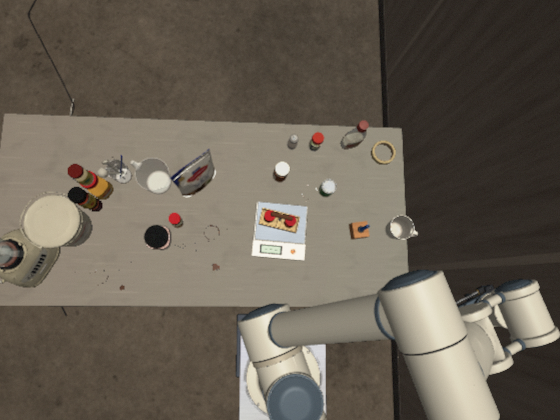

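View pics/side0.png

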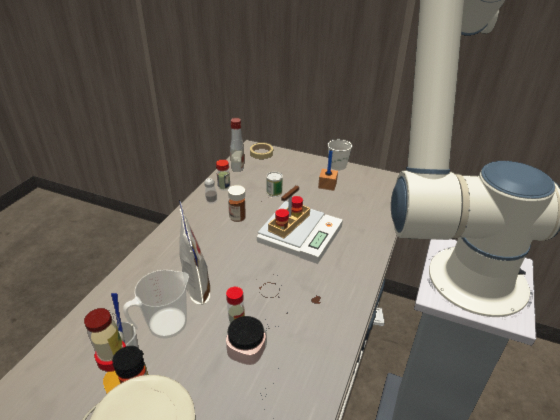

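Top view: scale about (279,231), its button at (293,252), bar about (282,218), holder (360,230) with the stylus, mug next to it at (402,227). I'll cast rays for rough positions, then take wrist views from two places each.

```bash
cat > h.py <<'E'
from rig import arm, cams, effector
import cv2,numpy as np
np.set_printoptions(precision=4,suppress=True)
def ray(c,u,v):
    K,T=c["intrinsics"],c["cam_to_world"]
    d=T[:3,:3]@np.linalg.solve(K,[u,v,1.]); return T[:3,3],d/np.linalg.norm(d)
def plane(c,u,v,z):
    o,d=ray(c,u,v); return o+d*(z-o[2])/d[2]
def tri(rs):
    """least-squares point of several rays, and the rms miss"""
    P=[np.eye(3)-np.outer(d,d) for o,d in rs]
    p=np.linalg.solve(sum(P),sum(A@o for A,(o,d) in zip(P,rs)))
    return p,np.sqrt(np.mean([np.sum((A@(p-o))**2) for A,(o,d) in zip(P,rs)]))
def proj(c,p):
    T=c["cam_to_world"]; q=c["intrinsics"]@(T[:3,:3].T@(np.asarray(p)-T[:3,3])); return q[:2]/q[2]
def R(yaw):
    a=np.radians(yaw); return np.array([[np.cos(a),np.sin(a),0],[np.sin(a),-np.cos(a),0],[0,0,-1.]])
E
python3 - <<'E'
from h import *
c=cams.get_calibration("top")
for n,u,v,z in[("scale",279,231,.04),("button",293,252,.03),("holder",360,230,.05),("mug",402,227,.09),("bar1",264,216,.155),("bar2",298,220,.155)]:
    print(n,plane(c,u,v,z))
for p in ([.5,-.2,.35],[.5,-.2,.3],[.45,-.1,.3],[.5,.0,.35],[.45,.05,.35]):
    for y in(-90,0,90,180): print(p,y,arm.solve_ik(p,R(y)))
E
```

```text
scale [0.5355 0.0199 0.04  ]
button [ 0.4572 -0.0349  0.03  ]
holder [ 0.5434 -0.2915  0.05  ]
mug [ 0.5523 -0.4419  0.09  ]
bar1 [0.5738 0.0841 0.155 ]
bar2 [ 0.5618 -0.0371  0.155 ]
[0.5, -0.2, 0.35] -90 [-28.1556  15.0368  76.8215  -0.      88.1417 151.8444]
[0.5, -0.2, 0.35] 0 [-28.1556  15.0368  76.8215  -0.      88.1417  61.8444]
[0.5, -0.2, 0.35] 90 [-28.1556  15.0368  76.8215  -0.      88.1417 -28.1556]
[0.5, -0.2, 0.35] 180 [ -28.1556   15.0368   76.8215   -0.       88.1417 -118.1556]
[0.5, -0.2, 0.3] -90 [-28.1556  16.8744  81.8816  -0.      81.244  151.8444]
[0.5, -0.2, 0.3] 0 [-28.1556  16.8744  81.8816  -0.      81.244   61.8444]
[0.5, -0.2, 0.3] 90 [-28.1556  16.8744  81.8816  -0.      81.244  -28.1556]
[0.5, -0.2, 0.3] 180 [ -28.1556   16.8744   81.8816   -0.       81.244  -118.1556]
[0.45, -0.1, 0.3] -90 [-19.9574  10.0023  91.4161  -0.      78.5816 160.0426]
[0.45, -0.1, 0.3] 0 [-19.9574  10.0023  91.4161  -0.      78.5816  70.0426]
[0.45, -0.1, 0.3] 90 [-19.9574  10.0023  91.4161  -0.      78.5816 -19.9574]
[0.45, -0.1, 0.3] 180 [ -19.9574   10.0023   91.4161   -0.       78.5816 -109.9574]
[0.5, 0.0, 0.35] -90 [ -6.8459  11.5072  81.6272  -0.      86.8656 173.1541]
[0.5, 0.0, 0.35] 0 [-6.8459 11.5072 81.6272 -0.     86.8656 83.1541]
[0.5, 0.0, 0.35] 90 [-6.8459 11.5072 81.6272 -0.     86.8656 -6.8459]
[0.5, 0.0, 0.35] 180 [ -6.8459  11.5072  81.6272  -0.      86.8656 -96.8459]
[0.45, 0.05, 0.35] -90 None
[0.45, 0.05, 0.35] 0 [-1.2239  7.1458 87.1102 -0.     85.744  88.7761]
[0.45, 0.05, 0.35] 90 [-1.2239  7.1458 87.1102 -0.     85.744  -1.2239]
[0.45, 0.05, 0.35] 180 [ -1.2239   7.1458  87.1102  -0.      85.744  -91.2239]
```

Run:
```python
from h import *
import pickle
d={}
for n,p in[("h1",[.48,-.30,.28]),("h2",[.54,-.21,.26]),("s1",[.44,-.03,.3]),("s2",[.52,.06,.3])]:
    arm.move_to(p,R(90)); arm.sleep(.3)
    c=cams.get_calibration("wrist"); im=cams.snapshot("wrist"); d[n]=(c,im)
    cv2.imwrite(f"pics/{n}.png",im[:,:,::-1])
for n in("top","side"): d[n]=(cams.get_calibration(n),cams.snapshot(n))
pickle.dump(d,open("d.pkl","wb")); print(arm.current_t())
cv2.imwrite("pics/all.png",cv2.resize(np.vstack([np.hstack([d["h1"][1],d["h2"][1]]),np.hstack([d["s1"][1],d["s2"][1]])])[:,:,::-1],(800,600),interpolation=cv2.INTER_AREA))
```

```text
4.8083
```

View pics/all.png

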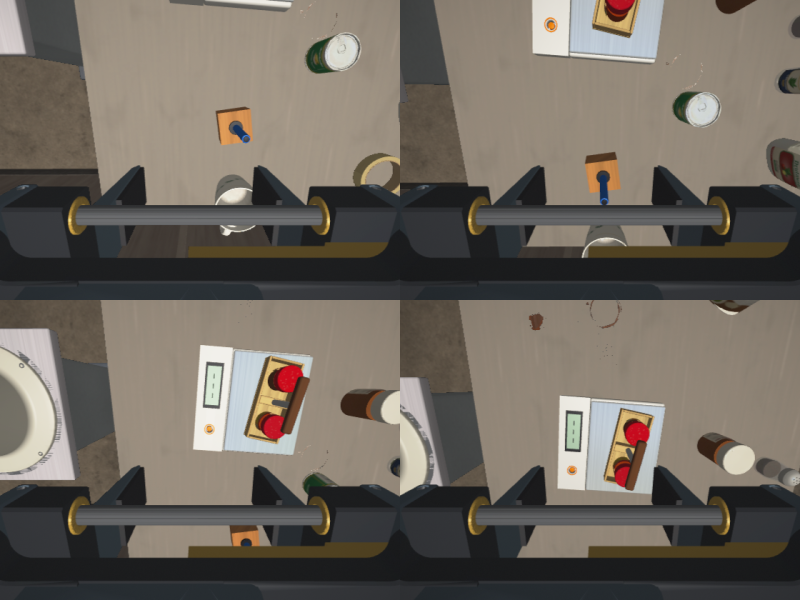

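```bash
cat > det.py <<'E'
from h import *
import pickle
d=pickle.load(open("d.pkl","rb"))
def mask(im,lo,hi,box):
    m=cv2.inRange(cv2.cvtColor(im,cv2.COLOR_RGB2HSV),lo,hi); k=np.zeros_like(m); x0,y0,x1,y1=box; k[y0:y1,x0:x1]=m[y0:y1,x0:x1]; return k
def biggest(m):
    return max(cv2.findContours(m,cv2.RETR_EXTERNAL,cv2.CHAIN_APPROX_NONE)[0],key=cv2.contourArea)
boxes={"s1":(266,55,450,225),"s2":(215,125,385,280),"h1":(290,130,375,215),"h2":(245,200,320,288)}
cols={"s":{"orange":((8,150,170),(22,255,255)),"bar":((0,70,15),(14,200,95))},"h":{"blue":((105,120,30),(130,255,255)),"wood":((8,90,165),(20,255,255))}}
if __name__=="__main__":
    tiles=[]
    for n,b in boxes.items():
        im=d[n][1]; o=cv2.resize(im,None,fx=3,fy=3,interpolation=cv2.INTER_CUBIC)
        for k,(lo,hi) in cols[n[0]].items():
            m=mask(im,lo,hi,b); c=biggest(m); print(n,k,cv2.contourArea(c),cv2.minAreaRect(c))
            cv2.drawContours(o,[c*3+1],-1,(0,255,0),1)
        t=o[b[1]*3:b[3]*3,b[0]*3:b[2]*3]; t=t[:300*2,:400*2]; s=min(400/t.shape[1],300/t.shape[0]); t=cv2.resize(t,None,fx=s,fy=s)
        q=np.zeros((300,400,3),np.uint8); q[:t.shape[0],:t.shape[1]]=t; tiles.append(q)
    cv2.imwrite("pics/det.png",np.vstack([np.hstack(tiles[:2]),np.hstack(tiles[2:])])[:,:,::-1])
E
python3 det.py
```

```text
s1 orange 26.0 ((292.5, 180.0), (6.0, 5.0), 90.0)
s1 bar 397.5 ((408.9070739746094, 145.80996704101562), (15.79811954498291, 83.12936401367188), 17.771320343017578)
s2 orange 24.0 ((239.50003051757812, 235.50003051757812), (9.391485214233398, 7.602630615234375), 26.56505012512207)
s2 bar 258.5 ((317.69830322265625, 225.87071228027344), (28.756113052368164, 70.64286804199219), 23.198591232299805)
h1 blue 262.0 ((337.2500305175781, 187.25), (28.991374969482422, 11.31370735168457), 45.0)
h1 wood 1412.5 ((329.7618713378906, 177.67828369140625), (45.785457611083984, 46.27009582519531), 84.14398956298828)
h2 blue 321.0 ((285.5, 265.5), (41.0, 11.0), 90.0)
h2 wood 1314.5 ((283.770263671875, 246.5941619873047), (41.43071746826172, 45.3978271484375), 82.64761352539062)
```

View pics/det.png

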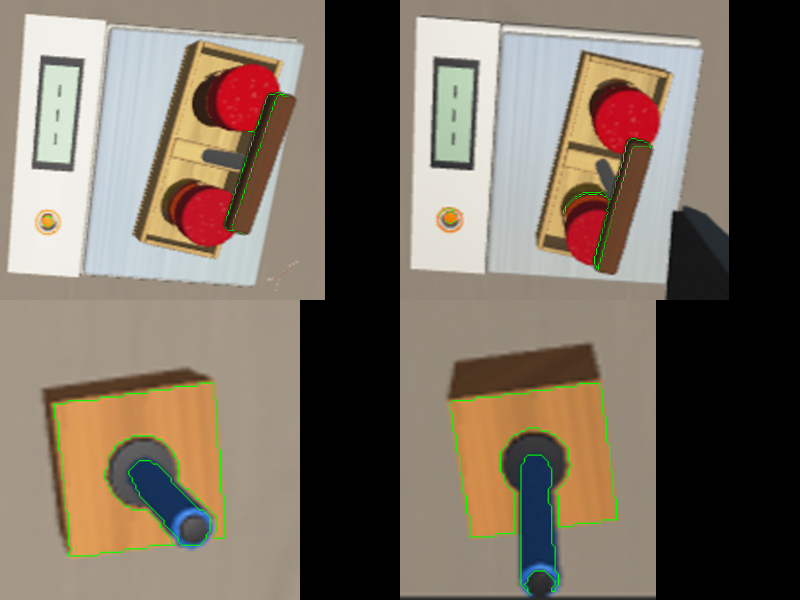

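Masks fit well: block top and blue grip are outlined; ring and bar top need wider colour bands. Bar top face is the light-brown strip about (408,146) in s1.

Run:
```python
from det import *
hsv=lambda n,x,y:cv2.cvtColor(d[n][1],cv2.COLOR_RGB2HSV)[y,x]
# tile->pixel factor
def px(n,tx,ty):
    b=boxes[n]; s=min(400/(b[2]-b[0]),300/(b[3]-b[1])); return int(b[0]+tx/s),int(b[1]+ty/s)
for n,pts in {"s1":[(270,150),(250,205),(235,200),(40,215),(58,222)],"s2":[(225,200),(215,240),(205,235),(40,218)],"h1":[(125,480),(165,450),(195,530),(178,530)],"h2":[(115,455),(160,460),(140,585)]}.items():
    for p in pts: q=px(n,*p); print(n,p,q,hsv(n,*q))
C,Bq,H,G=[],[],[],[]
for n in("s1","s2","h2"):
    im=d[n][1]; b=boxes.get(n) if n!="h2" else (185,15,235,50)
    m=mask(im,(6,90,150),(24,255,255),b)
    u=plane(d[n][0],0,0,0) # noqa
    exp=proj(d[n][0],[.457,-.035,.03]); yy,xx=np.nonzero(m); k=np.hypot(xx-exp[0],yy-exp[1])<22
    pts=np.stack([xx[k],yy[k]],1).astype(np.float32); (cx,cy),r=cv2.minEnclosingCircle(pts); e=cv2.fitEllipse(cv2.convexHull(pts))
    print("ring",n,exp,len(pts),(cx,cy),r,e); C.append(ray(d[n][0],*e[0])); print(plane(d[n][0],*e[0],.03))
print("BUTTON",tri(C))
for n in("h1","h2"):
    im=d[n][1]; w=cv2.convexHull(biggest(mask(im,*cols["h"]["wood"],boxes[n]))); r=cv2.minAreaRect(w); H.append(ray(d[n][0],*r[0]))
    print(n,r,plane(d[n][0],*r[0],.05))
print("HOLDER TOP",tri(H))
```

```text
s1 (270, 150) (419, 140) [ 11 152 111]
s1 (250, 205) (407, 171) [ 12 151 110]
s1 (235, 200) (399, 168) [ 10 122  44]
s1 (40, 215) (288, 176) [ 17 138 245]
s1 (58, 222) (298, 180) [ 15  60 220]
s2 (225, 200) (331, 228) [ 12 150 104]
s2 (215, 240) (326, 249) [ 11 153 105]
s2 (205, 235) (320, 246) [ 11 142  63]
s2 (40, 218) (235, 237) [ 13  82 201]
h1 (125, 480) (325, 266) [ 21  21 233]
h1 (165, 450) (336, 257) [ 20  28 108]
h1 (195, 530) (345, 280) [ 19  30 120]
h1 (178, 530) (340, 280) [ 18  31 125]
h2 (115, 455) (278, 333) [23 23 88]
h2 (160, 460) (291, 334) [ 20  35 210]
h2 (140, 585) (286, 371) [105  18  29]
ring s1 [290.9941 182.2402] 95 (292.6538391113281, 180.34616088867188) 7.322948932647705 ((292.5259094238281, 180.47409057617188), (14.061429023742676, 14.338208198547363), 135.0)
[ 0.4592 -0.0324  0.03  ]
ring s2 [238.7903 239.743 ] 102 (240.3076934814453, 238.0) 6.984869003295898 ((240.11172485351562, 238.15147399902344), (12.938665390014648, 14.084187507629395), 106.40996551513672)
[ 0.4591 -0.0324  0.03  ]
ring h2 [208.8654  36.7732] 188 (211.0, 34.0) 10.440406799316406 ((210.64723205566406, 34.23383712768555), (18.278226852416992, 20.83592987060547), 162.73597717285156)
[ 0.4593 -0.0324  0.03  ]
BUTTON (array([ 0.4592, -0.0324,  0.03  ]), np.float64(5.075641949960058e-05))
h1 ((329.7618713378906, 177.67828369140625), (45.785457611083984, 46.27009582519531), 84.14398956298828) [ 0.546  -0.2913  0.05  ]
h2 ((283.770263671875, 246.5941619873047), (41.43071746826172, 45.3978271484375), 82.64761352539062) [ 0.5453 -0.2914  0.05  ]
HOLDER TOP (array([ 0.5455, -0.2909,  0.0517]), np.float64(0.00023471091471509648))
```

Run:
```python
from det import *
def corr(n,z,p): return plane(d[n][0],*p,z)
K,T,B=[],[],{}
for n in("h1","h2"):
    im,c=d[n][1],d[n][0]; w=cv2.convexHull(biggest(mask(im,*cols["h"]["wood"],boxes[n])))
    inside=np.zeros(im.shape[:2],np.uint8); cv2.fillPoly(inside,[w],255)
    h=cv2.cvtColor(im,cv2.COLOR_RGB2HSV)
    col=cv2.inRange(h,(0,0,20),(180,85,140))&inside
    e0=proj(c,[.5455,-.291,.055]); yy,xx=np.nonzero(col); k=np.hypot(xx-e0[0],yy-e0[1])<13
    e=cv2.fitEllipse(cv2.convexHull(np.stack([xx,yy],1)[k].astype(np.float32))); print(n,"collar",e0,k.sum(),e,corr(n,.055,e[0])); K.append(ray(c,*e[0]))
    # grip end: bright blue ring at the top
    m=cv2.inRange(h,(100,120,110),(125,255,255)); e1=proj(c,[.5455,-.291,.145]); yy,xx=np.nonzero(m); k=np.hypot(xx-e1[0],yy-e1[1])<14
    (cc,r)=cv2.minEnclosingCircle(np.stack([xx,yy],1)[k].astype(np.float32)); print(n,"top",e1,k.sum(),cc,r,corr(n,.146,cc)); T.append(ray(c,*cc))
print("collar",tri(K),"top",tri(T))
L=[]
for n in("s1","s2"):
    im,c=d[n][1],d[n][0]; m=mask(im,(6,110,84),(15,190,130),boxes[n]); ct=biggest(m); r=cv2.minAreaRect(ct); bp=cv2.boxPoints(r); bp=bp[np.argsort(bp[:,1])]
    a,b=bp[:2].mean(0),bp[2:].mean(0); L.append((ray(c,*r[0]),ray(c,*a),ray(c,*b))); pa,pb=corr(n,.162,a),corr(n,.162,b)
    print(n,cv2.contourArea(ct),r,a,b,pa,pb,(pa+pb)/2,np.linalg.norm(pa-pb),np.degrees(np.arctan2(*(pa-pb)[[1,0]])))
for i,nm in enumerate(("centre","left","right")): print(nm,tri([x[i] for x in L]))
for n in("s1","s2"):  # console front edge / white scale yaw
    m=mask(d[n][1],(0,0,205),(180,40,255),(boxes[n][0],boxes[n][1],boxes[n][0]+55,boxes[n][3])); r=cv2.minAreaRect(biggest(m)); bp=[plane(d[n][0],*p,.03) for p in cv2.boxPoints(r)]; print(n,r,np.array(bp)[:,:2].tolist())
```

```text
h1 collar [330.0372 178.1147] 161 ((330.8992919921875, 179.58770751953125), (18.686986923217773, 22.08963966369629), 134.415283203125) [ 0.5467 -0.2929  0.055 ]
h1 top [344.3034 193.4449] 54 (343.78570556640625, 193.7857208251953) 5.911856651306152 [ 0.5448 -0.2911  0.146 ]
h2 collar [283.9842 247.7516] 145 ((284.2648620605469, 248.8260040283203), (17.24700927734375, 20.920337677001953), 158.31581115722656) [ 0.5459 -0.2925  0.055 ]
h2 top [285.5436 281.6598] 46 (285.5, 281.5) 5.700977325439453 [ 0.5454 -0.2903  0.146 ]
collar (array([ 0.5462, -0.2926,  0.0555]), np.float64(0.00045005967094909787)) top (array([ 0.5455, -0.2918,  0.1431]), np.float64(5.894642733453956e-05))
s1 820.0 ((414.33404541015625, 147.61691284179688), (11.137530326843262, 83.2483139038086), 19.29004669189453) [428.0846 108.3296] [400.5835 186.9042] [0.5819 0.0615 0.162 ] [ 0.5641 -0.0149  0.162 ] [0.573  0.0233 0.162 ] 0.07848415233174998 76.86916417773969
s2 634.0 ((330.376708984375, 232.17124938964844), (10.416662216186523, 69.4053955078125), 16.313852310180664) [340.1247 198.8658] [320.6288 265.4767] [0.5824
[... 195 characters left out ...]
829, 0.0617, 0.1596]), np.float64(8.230792982341585e-05))
right (array([ 0.5656, -0.0157,  0.1581]), np.float64(6.0817575914080643e-05))
s1 ((297.0102233886719, 137.21070861816406), (44.02227783203125, 146.52145385742188), 4.004173278808594) [[0.425919872929133, -0.07516371870595542], [0.44110187414857455, 0.12429419115140161], [0.4989426433785595, 0.12052131012556866], [0.4917648271830737, -0.08001316424418611]]
s2 ((241.16896057128906, 199.62759399414062), (41.986244201660156, 129.83438110351562), 3.3664608001708984) [[0.4201494567374148, -0.07461522392026707], [0.44226851646936965, 0.12388149815188025], [0.5008382063636709, 0.12045806633354364], [0.4862830589752815, -0.07897045334128872]]
```

Run:
```python
from h import *
S=[.5457,-.292]
arm.move_to([*S,.25],R(90)); arm.move_l([*S,.103],feed=.12)
print(arm.current_ee_pos(),arm.current_force())
effector.grip(0.0); print("w",arm.current_width(),arm.current_grasp_force(),arm.current_force(),arm.current_ee_pos())
arm.move_l([*S,.225],feed=.12); arm.sleep(.2)
print("lift",arm.current_width(),arm.current_grasp_force(),arm.current_force(),arm.current_t())
im=cams.snapshot("wrist"); cv2.imwrite("pics/held.png",im[:,:,::-1])
print(plane(cams.get_calibration("wrist"),278,211,0))
```

```text
[ 0.5461 -0.2922  0.1037] [-0.5799  0.3795 -0.7321]
w 0.012432393772623495 29.999926686286926 [ 0.5438 -0.0844 -0.3347] [ 0.5457 -0.292   0.103 ]
lift 0.012328827986797063 29.999931156635284 [0.1352 1.2465 0.1299] 10.0667
[ 0.5433 -0.3268  0.    ]
```

View pics/held.png

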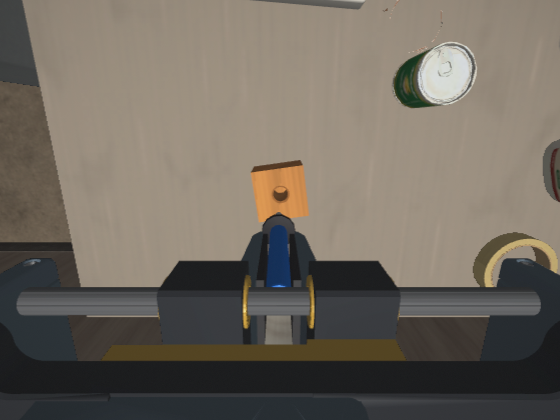

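The stylus is in the gripper, collar at about (279,226), grip vertical between the pads; the empty hole is at (281,193). Now the check of both, then the press.

Run:
```python
from h import *
im=cv2.imread("pics/held.png")[:,:,::-1].copy(); c=cams.get_calibration("wrist")
h=cv2.cvtColor(im,cv2.COLOR_RGB2HSV); m=cv2.inRange(h,(0,0,0),(180,255,110)); k=np.zeros_like(m); k[183:205,268:296]=m[183:205,268:296]
ct=max(cv2.findContours(k,0,cv2.CHAIN_APPROX_NONE)[0],key=cv2.contourArea); print("hole",cv2.boundingRect(ct),plane(c,*cv2.minEnclosingCircle(ct)[0],.05))
print("expected collar px",proj(c,[.5457,-.292,.174]),proj(c,[.5587,-.292,.174]),proj(c,[.5457,-.279,.174]))
B=[.4592,-.0324]; O=.093
arm.move_l([*B,.03+.02+O],feed=.15); arm.move_l([*B,.030+O],feed=.05); arm.sleep(.3)
f0=arm.current_force(); print(f0,arm.current_width())
for i in range(1,10):
    arm.move_l([*B,.027+O-.001*i],feed=.02); arm.sleep(.12); f=arm.current_force()-f0; print(i,arm.current_ee_pos()[2]-O,f)
    if f[2]>9: break
arm.sleep(.4); print(arm.current_force()-f0,arm.current_width(),arm.current_t())
```

```text
hole (274, 191, 13, 10) [ 0.5457 -0.2919  0.05  ]
expected collar px [280.7614 230.2613] [297.7003 230.2641] [280.7984 214.0345]
[-0.1674 -0.0326 -0.4097] 0.012225379788819202
1 0.025973233003579455 [ 0.6523 -0.7794 -0.1031]
2 0.02503780182839971 [0.0944 0.6397 2.6184]
3 0.024019308992365915 [ 0.8427 -0.4021  2.8828]
4 0.023002243762803715 [-0.2644  0.6649  3.2193]
5 0.022009669844241422 [-0.1548  0.6341  3.9827]
6 0.02134022796218092 [-0.1534  0.9425 12.4423]
[-1.3838 -0.3013 12.2935] 0.012510815752120727 15.725
```

Spring curve and hard stop match a full press. Returning the stylus.

Run:
```python
from h import *
B=[.4592,-.0324]; S=[.5457,-.2919]
arm.move_l([*B,.20],feed=.1); arm.move_l([*S,.22],feed=.15); arm.move_l([*S,.155],feed=.1); arm.sleep(.2)
f0=arm.current_force()
for z in(.135,.12,.112,.108,.106,.1045,.1035):
    arm.move_l([*S,z],feed=.05); arm.sleep(.1); f=arm.current_force()-f0; print(z,f)
    if f[2]>4 or np.hypot(*f[:2])>6: break
```

```text
0.135 [ 0.288  -0.5056  0.243 ]
0.12 [-0.2812  0.0007  0.1046]
0.112 [-0.2917  0.3249 -0.1767]
0.108 [ 0.1552  0.6484 -0.3162]
0.106 [0.0702 0.1148 0.0162]
0.1045 [0.9023 0.5454 0.5437]
0.1035 [ 0.4909 -0.1486 -0.0573]
```

Run:
```python
from h import *
S=[.5457,-.2919]
effector.grip(.06); arm.sleep(.4); arm.move_l([*S,.22],feed=.12); arm.move_to([.48,-.30,.28],R(90)); arm.sleep(.2)
im=cams.snapshot("wrist"); cv2.imwrite("pics/back.png",cv2.resize(im[120:230,270:400,::-1],None,fx=4,fy=4)); 
arm.move_to([.52,.06,.3],R(90)); arm.sleep(.3); im=cams.snapshot("wrist")
k=cv2.inRange(cv2.cvtColor(im,cv2.COLOR_RGB2HSV),(6,110,84),(15,190,130)); q=np.zeros_like(k); q[125:280,215:385]=k[125:280,215:385]
print(cv2.minAreaRect(max(cv2.findContours(q,0,cv2.CHAIN_APPROX_NONE)[0],key=cv2.contourArea)),arm.current_t())
```

```text
((330.2358703613281, 231.92453002929688), (10.851484298706055, 70.32860565185547), 15.945394515991211) 27.5
```

View pics/back.png

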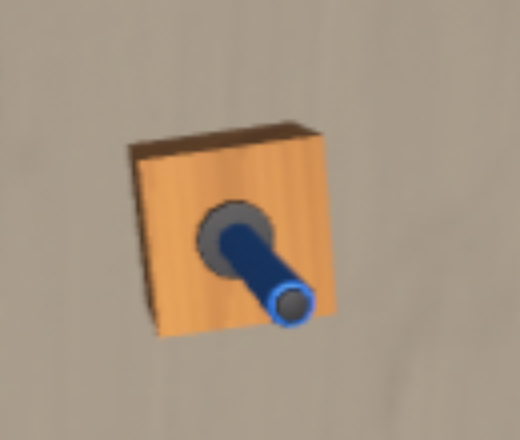

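Stylus hangs by its collar in the block, upright as before (collar (236,238), top (290,303) in the crop), and the caddy has not moved. Taking the caddy.

Run:
```python
from h import *
C=[.5735,.0240]; r=R(77)
effector.grip(.09); arm.move_to([*C,.26],r); arm.move_l([*C,.1362],feed=.1); arm.sleep(.2); print(arm.current_ee_pos(),arm.current_force())
effector.grip(0.); arm.sleep(.2); print(arm.current_width(),arm.current_grasp_force(),arm.current_force())
arm.move_l([*C,.156],feed=.03); print(arm.current_force(),arm.current_torque())
arm.move_l([*C,.256],feed=.06); arm.sleep(.6)
print(arm.current_width(),arm.current_force(),arm.current_torque(),arm.current_ee_pos(),arm.current_t())
a=cams.snapshot("side"); b=cams.snapshot("wrist"); cv2.imwrite("pics/end.png",np.hstack([cv2.resize(a[100:280,200:380],(400,400),interpolation=cv2.INTER_CUBIC),cv2.resize(b,(400,300)) if 0 else cv2.resize(b[0:400,80:480],(400,400))])[:,:,::-1])
```

```text
[0.5737 0.024  0.1365] [-0.931   1.1161 -0.7733]
0.013650163988556698 29.99643713235855 [-0.3079  0.025  -2.8287]
[ 0.6723  0.0547 -3.7937] [-0.0721 -0.0975 -0.0388]
0.013938742387342579 [-0.0846  0.5616 -2.8342] [-0.0259 -0.0734 -0.0424] [0.5735 0.024  0.256 ] 34.6917
```

View pics/end.png

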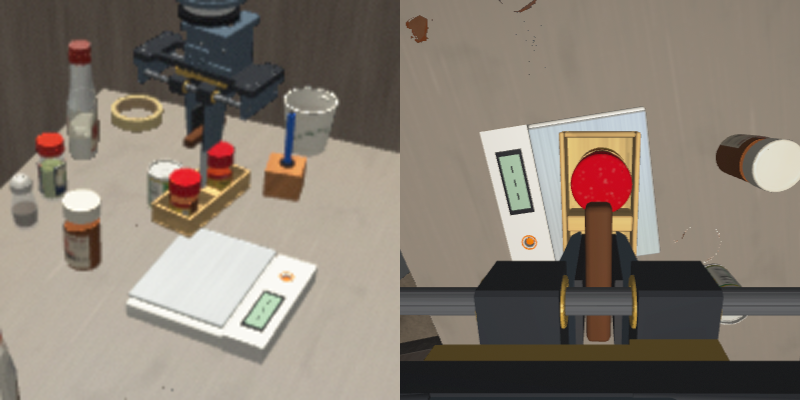

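The caddy hangs clear above the scale with both jars standing in it, the stylus in its block. A numeric check of level before handing in: rim corners in the side picture, left about (269,193) and right about (312,176).

Run:
```python
from h import *
c=cams.get_calibration("side"); r=R(77); o=np.array([.5735,.0240,.2748])
for t in(0,5,-5):
    a=np.radians(t); print(t)
    for sx,sy in((1,1),(1,-1),(-1,1),(-1,-1)):
        # caddy y ~ tool x, caddy x ~ tool y; tilt t about the closing line
        y=np.cos(a)*r[:,0]+np.sin(a)*np.array([0,0,1]); z=np.cross(r[:,1],y)
        print(sx,sy,[proj(c,o+.031*sx*r[:,1]+.073*sy*y-z*h) for h in(.085,.115)])
im=cams.snapshot("side"); h=cv2.cvtColor(im,cv2.COLOR_RGB2HSV); m=cv2.inRange(h,(12,90,60),(26,255,255)); k=np.zeros_like(m); k[160:215,262:316]=m[160:215,262:316]
p=cv2.convexHull(max(cv2.findContours(k,0,cv2.CHAIN_APPROX_NONE)[0],key=cv2.contourArea)); print(cv2.approxPolyDP(p,2,True)[:,0].tolist())
```

```text
0
1 1 [array([267.8911, 190.8308]), array([267.9032, 199.261 ])]
1 -1 [array([296.1732, 169.5773]), array([295.825 , 177.7123])]
-1 1 [array([285.3737, 198.293 ]), array([285.1426, 206.806 ])]
-1 -1 [array([313.0346, 176.078 ]), array([312.4606, 184.2965])]
5
1 1 [array([266.3965, 190.0344]), array([265.8869, 198.9151])]
1 -1 [array([294.713 , 172.2815]), array([293.9151, 180.7236])]
-1 1 [array([283.9648, 197.5296]), array([283.2214, 206.5137])]
-1 -1 [array([311.5609, 178.8453]), array([310.5489, 187.385 ])]
-5
1 1 [array([269.4804, 191.3474]), array([270.0008, 199.2735])]
1 -1 [array([297.5386, 166.7748]), array([297.6388, 174.555 ])]
-1 1 [array([286.881, 198.771]), array([287.1507, 206.7594])]
-1 -1 [array([314.4208, 173.214 ]), array([314.2847, 181.0635])]
[[311, 176], [311, 184], [285, 205], [269, 199], [268, 191], [275, 185], [304, 174]]
```

Observed corners match the level prediction.

```bash
python3 -c "
from rig import arm, cams, effector
print(arm.sign_off())"
```

```text
the job is handed in; nothing more can be done
None
```

I pressed the zero button fully down with the stylus, hung the stylus back in its block and let go, then handed the job in with the caddy held still and level about 12 cm above the pan, both jars in it; the sign-off returned no verdict.

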